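Make up a soldering kit and a rework kit from the stock

ROBOT

A 6-joint arm with a two-finger parallel gripper is mounted at the origin on a cart in front of the work surface, level with it; the furniture and walls round the work are solid. World frame = base frame: x ahead of the robot, y to its left, z up, the work surface at z = 0. Lengths are in m, angles in degrees, forces in N, time in s.
With the tool pointing down it reaches from about 0.15 to 0.775 m from the base axis. Payload 6.1 kg.
Tool frame: the origin (TCP) lies between the finger pads; the fingertips stand 14 mm ahead of it and the grasp point (between the pads) lies 5 mm behind it; z points along the fingers, y is the direction in which the jaws open and shut (so a half turn about z gives the same grasp; the last joint's range is limited). The gripper opens to 85 mm and grips with 20 to 120 N. Pads are 22 mm wide; open, the fingers measure 114 mm over their backs; the gripper's body (76 mm by 85 mm) begins 54 mm behind the grasp point. The pads swing forward as they close: fully open they stand 13 mm farther back than shut.
Start: joints at [-71.104, 7.208, -2.269, 80.523, 0, 90], TCP at [0.17, -0.497, 0.245] pointing down, gripper open.
Joint ranges: [-155.77, 155.77], [-54.66, 111.73], [-72.52, 77.12], [-102.08, 115.82], [-83.92, 84.16], [-180, 180]. Speed limits (degrees/s): [136.94, 136.94, 172.46, 180, 180, 180].

INTERFACE

Orientations are given as a 3x3 rotation matrix whose columns are the frame's x, y, z axes.
In Python, from cell import sensors, imaging, ticket gives the robot as it stands.
- The arm moves only by the shell command python3 -m jog 'ROWS' [FORCE]. ROWS is JSON, a list of rows, each a list of 7 numbers: the turn, a rotation vector about the tool's x, y, z in units of 5 degrees (1.0 is 5 degrees), then the shift along the tool's x, y, z in mm, then the opening, from 0 (shut) to 1 (fully open). A call has exactly 10 rows; each row shifts and turns the commanded pose from where the row before left it, along the tool's axes as they then stand; what a row does not reach is not made up. A row lasts 1/12 s, in which the tool goes at most 41.7 mm and 7.16 degrees, less where a joint would pass 70% of its speed; a pose out of reach is approached as far as the arm can. A call with a gripper value outside its range is refused whole. The fingers move at their own pace and stop on an object; FORCE is the grip in N (left out, the last holds). Time passes only in rows, so rows that do not move let the fingers close, or fill a call up. It gives the time, the measured TCP pose, the force and the opening at its end, in the units of the state.
- sensors.observe(): the state, without advancing time (a new reading comes with each control period).
- imaging.snapshot(name): name is "scene" or "top" or "wrist"; returns a dict with "frame" (384x512x3 uint8, blue, green, red), "intrinsics" (3x3 intrinsics, pixels), "eye" and "rotation" of the camera in the world; the wrist camera has in their place "mount" (4x4, takes a point from camera to tool coordinates, whose origin is the TCP and whose axes are the flange's). Camera axes: x right, y down, z forward; pixel columns grow to the right and rows downward; lengths in m; the calibration is good to about 2 mm. The wrist camera is an equidistant fisheye: a pixel r from the principal point sees the ray r / f radians off the axis. A picture is of the moment at which its call begins: read the wrist's pose just before it. There is no depth.
- ticket.hand_in(): hands the job in, once; it reports no verdict.
The state is a dict: "time_s": time; "joint_pos": joint angles; "qd": joint speeds; "tau": joint torques, N m; "tool_pos": TCP position; "tool_rot": TCP orientation; "ft_force": force on the tool from outside, world axes, zero at the start; "ft_torque": the same for the moment, N m; "grip_width": finger opening in m.
Only numpy, scipy, OpenCV 4.12 (cv2) and the standard library are available. Lean on these libraries where they do the work, as an engineer would, in place of code of your own. Each camera call takes 0.05 s, during which the arm holds its last target. There are 200 camera calls.

TASK

Make up the two kits. The blue tray gets the green-flanged solder spool, lying flat in its wide compartment, and the yellow cassette out of the rack, standing upright in its narrow compartment, its long side along the compartment; the red tray gets the orange braid reel, lying flat in its wide compartment, and the red-brown dropper bottle, standing upright in its narrow compartment. The black tape roll belongs to neither kit: leave it where it is.

Things in the scene. Friction and masses are not known exactly. Their poses are not given: they have to be found in the camera images.
- green_spool_centre (a point): centre of the solder spool: white wire between two green flanges, 54 mm across, 30 mm high, lying flat (axis upright) on the bench; this point is half-way up (15 mm), z up. 0.15 kg.
- orange_reel_centre (a point): centre of the desoldering-braid reel: a thin orange reel 44 mm across and 11 mm high, lying flat on the bench; this point is half-way up (5.5 mm), z up. 0.04 kg.
- bottle_centre (a point): red-brown dropper bottle standing upright: round body 32 mm across, 68 mm high, above it a cap (22 mm across) and a thin spout, 102 mm high in all. Grip the body 50 to 60 mm above the foot, so that the spout clears the gripper. Point: on its axis, half-way up (51 mm above its foot), z up. 0.08 kg
- cassette_centre (a point): yellow cassette upright in the rack: body 30 (x) x 32 (y) x 41 mm high; T tongues on both x faces (53 mm in all along x, its long side) sit in grooves of its grey neighbours, 1.5 mm play: it comes out only straight up, by over 45 mm. Grip tab on top 16 (x) x 24 (y) mm, 41 to 75 mm above its foot; grip across y. Point: on its vertical axis, 37.5 mm above its foot, z up. 0.06 kg
- rack: aluminium base plate 100 x 50 x 4 mm fixed to the bench, with a grey end cassette (45 mm high above the bench, no tab) at each end of its x and the yellow cassette between them, foot on the plate 4 mm above the bench. Origin: centre of its underside; x runs along the row, as the yellow cassette's x at the start.
- blue_tray: shallow open blue plastic kit tray, fixed, 126 (x) x 137 (y) mm; walls 12 mm high, 3 mm thick; floor 4 mm above the bench. Origin: centre of its underside. Two compartments side by side, both 120 mm long along x: the wide one 78 mm across, centred at y = -26.5 mm; the narrow one 50 mm across, centred at y = +40.5 mm; a 3 mm divider between.
- red_tray: shallow open red plastic kit tray, fixed, 126 (x) x 137 (y) mm; walls 12 mm high, 3 mm thick; floor 4 mm above the bench. Origin: centre of its underside. Two compartments side by side, both 120 mm long along x: the wide one 78 mm across, centred at y = +26.5 mm; the narrow one 50 mm across, centred at y = -40.5 mm; a 3 mm divider between.
- tape_roll_centre (a point): centre of the roll of black tape, 55 mm across and 19 mm high, loose, lying flat on the bench among the stock; this point is half-way up (9.5 mm). Not to be moved.
Mind the look-alikes: they are no part of the job. Of the things that look like the part that bears green_spool_centre, take the one that is nearest to the robot's base at the start.

How it is judged (in metres and radians):
At the end, for the whole second after the job is handed in: Green spool flat in the blue tray's wide compartment, yellow cassette upright in its narrow one; orange reel flat in the red tray's wide compartment, bottle upright in its narrow one. Each on the floor (within 4 mm), within 0.15 rad of upright, wholly inside its compartment, released, at rest (x of green_spool_centre in the frame of blue_tray between -0.035 and 0.035 m and y of green_spool_centre in the frame of blue_tray between -0.04 and -0.013 m and z of green_spool_centre in the frame of blue_tray between 0.015 and 0.023 m and angle between each of green_spool_centre, cassette_centre, orange_reel_centre, bottle_centre's own z axis and vertical below 0.15 rad and linear speed of each of green_spool, cassette, orange_reel, bottle below 0.02 m/s and x of cassette_centre in the frame of blue_tray between -0.035 and 0.035 m and y of cassette_centre in the frame of blue_tray between 0.03 and 0.051 m and z of cassette_centre in the frame of blue_tray between 0.0375 and 0.0455 m and x of orange_reel_centre in the frame of red_tray between -0.04 and 0.04 m and y of orange_reel_centre in the frame of red_tray between 0.008 and 0.045 m and z of orange_reel_centre in the frame of red_tray between 0.0055 and 0.0135 m and x of bottle_centre in the frame of red_tray between -0.047 and 0.047 m and y of bottle_centre in the frame of red_tray between -0.0525 and -0.0285 m and z of bottle_centre in the frame of red_tray between 0.051 and 0.059 m); the robot touches nothing.
It fails at once if the black tape roll is moved more than 20 mm (distance of tape_roll_centre from where it was at the start of the episode above 0.02 m).
It also fails if it takes over 112 s, if anything falls off the work surface, if the arm or the gripper's body presses on something with over 40 N, if the wrist force passes 120 N, or if a joint passes its speed limit or range.

## Working session

There is one attempt and no reset: what is moved stays moved. The work goes in short steps, Python scripts to look and compute and a shell command to move; the robot and the scene stay as the last step left them, time stands still between calls to the robot, and variables do not carry over. Pictures are saved under pics/ and viewed, about 12 in all and at most 16, crops included, and the job is handed in when it is done.

```bash
mkdir -p pics; ls; cat > h.py <<'E'
import numpy as np,cv2
from cell import sensors,imaging,ticket
def snap(n,fn=None):
    st=sensors.observe(); s=imaging.snapshot(n); 
    if fn: cv2.imwrite('pics/'+fn,s['frame']); np.savez('pics/'+fn+'.npz',K=s['intrinsics'],**({'R':s['rotation'],'eye':s['eye']} if 'eye' in s else {'M':s['mount'],'T':st['tool_pos'],'TR':st['tool_rot']}))
    return s,st
def px(fn,u,v,z):
    d=np.load('pics/'+fn+'.npz');K=d['K']
    if 'eye' in d:
        r=d['R']@np.linalg.inv(K)@np.array([u,v,1.]);o=d['eye']
    else:
        a=(u-K[0,2])/K[0,0];b=(v-K[1,2])/K[1,1];t=np.hypot(a,b)+1e-12
        r=np.array([np.sin(t)*a/t,np.sin(t)*b/t,np.cos(t)]);M=d['M'];TR=d['TR']
        r=TR@M[:3,:3]@r;o=d['T']+TR@M[:3,3]
    return o+r*(z-o[2])/r[2]
def proj(fn,p):
    d=np.load('pics/'+fn+'.npz');K=d['K']
    if 'eye' in d:
        c=d['R'].T@(np.array(p)-d['eye']);return (K@c/c[2])[:2]
    M=d['M'];q=d['TR'].T@(np.array(p)-d['T']);c=M[:3,:3].T@(q-M[:3,3])
    t=np.arctan2(np.hypot(c[0],c[1]),c[2]);h=np.hypot(c[0],c[1]);return np.array([K[0,2]+K[0,0]*t*c[0]/h,K[1,2]+K[1,1]*t*c[1]/h])
E
python3 - <<'E'
from h import *
for n in ('top','scene'):
    s,st=snap(n,n+'0.png'); print(n,s['intrinsics'].tolist(),np.round(s['eye'],3),np.round(s['rotation'],3).tolist())
    cv2.imwrite('pics/'+n+'0b.png',cv2.resize(s['frame'],(800,600),interpolation=cv2.INTER_CUBIC))
s,st=snap('wrist','w0.png');print(s['intrinsics'].tolist(),np.round(s['mount'],3).tolist())
print(st)
E
```

```text
pics
top [[400.3137390695146, 0.0, 254.93051642028723], [0.0, 400.3137390695146, 192.0370583537209], [0.0, 0.0, 1.0]] [ 0.231 -0.07   1.383] [[0.003, -0.981, 0.194], [-1.0, -0.005, -0.01], [0.011, -0.194, -0.981]]
scene [[451.6650393004627, 0.0, 250.59881703294616], [0.0, 451.6650393004627, 186.3210994154489], [0.0, 0.0, 1.0]] [-0.152  0.531  1.071] [[-0.681, -0.552, 0.481], [-0.732, 0.511, -0.451], [0.003, -0.659, -0.752]]
[[297.3186396354542, 0.0, 257.63819397294134], [0.0, 297.3186396354542, 188.8853712041564], [0.0, 0.0, 1.0]] [[-0.001, -0.945, -0.326, 0.085], [1.0, -0.001, -0.0, -0.0], [-0.0, -0.326, 0.945, -0.127], [0.0, 0.0, 0.0, 1.0]]
{'time_s': 0.1, 'joint_pos': array([-7.11043694e+01,  7.23524100e+00, -2.32228032e+00,  8.05226181e+01,
        4.18503838e-04,  8.99987982e+01]), 'qd': array([ 0.06325512, -0.15072625,  0.08267985, -0.0615268 ,  0.11535841,
       -0.10479891]), 'tau': array([ 3.02002307e-03, -4.36907065e+01,  3.53602624e+01,  1.37781855e-02,
        1.17237273e-04, -1.37706566e-07]), 'tool_pos': array([ 0.1699051 , -0.49636936,  0.2446166 ]), 'tool_rot': array([[ 9.46103269e-01,  3.23864796e-01, -4.46050287e-04],
       [ 3.23865103e-01, -9.46102340e-01,  1.32568536e-03],
       [ 7.33359988e-06, -1.39869538e-03, -9.99999022e-01]]), 'ft_force': array([ 1.07466325,  0.75756756, -0.10013033]), 'ft_torque': array([-0.00540904,  0.02402994, -0.00665565]), 'grip_width': 0.08544286310844558}
```

View pics/top0b.png

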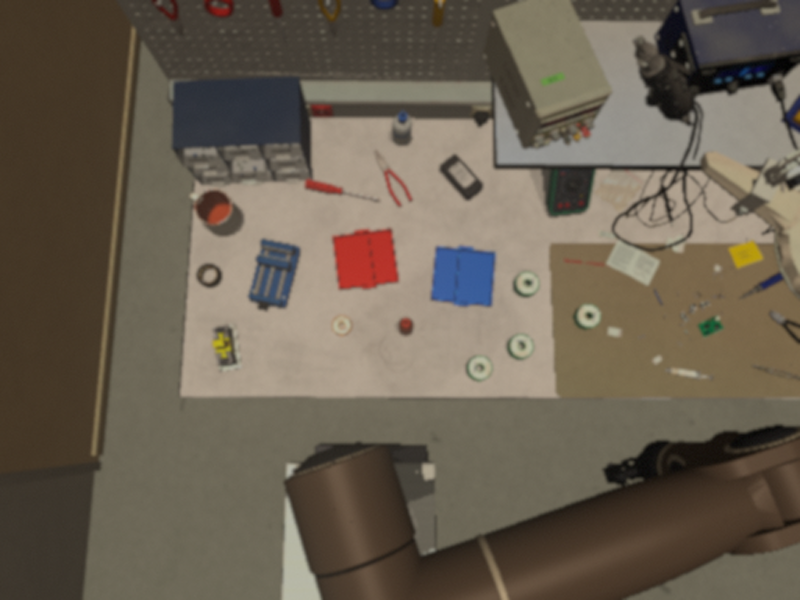

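View pics/scene0b.png

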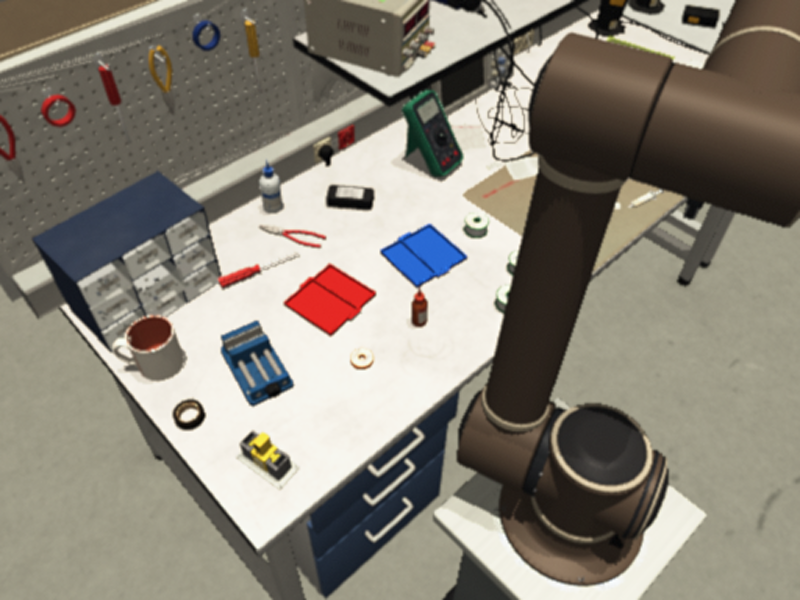

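Top view: red tray at (365,260), blue tray (463,276), four spools (480,368), (520,346), (526,284), (587,316), reel (341,325), bottle (406,325), rack (226,346), tape (208,275).

```bash
python3 - <<'E'
from h import *
P={'sp1':(480,368,.03),'sp2':(520,346,.03),'sp3':(526,284,.03),'sp4':(587,316,.03),'reel':(341,325,.011),'bottlecap':(406,324,.085),'cass':(223,344,.06),'tape':(208,275,.019),'red':(365,260,.012),'blue':(463,276,.012)}
for k,(u,v,z) in P.items():
    p=px('top0.png',u/1.5625,v/1.5625,z);print(k,p.round(3),round(float(np.hypot(p[0],p[1])),3))
t=cv2.imread('pics/top0.png')
a=cv2.resize(t[135:255,125:285],(800,600),interpolation=cv2.INTER_CUBIC)
b=cv2.resize(t[140:260,250:410],(800,600),interpolation=cv2.INTER_CUBIC)
cv2.imwrite('pics/a.png',a);cv2.imwrite('pics/b.png',b)
E
```

```text
sp1 [ 0.351 -0.26   0.03 ] 0.437
sp2 [ 0.399 -0.348  0.03 ] 0.53
sp3 [ 0.537 -0.367  0.03 ] 0.651
sp4 [ 0.466 -0.499  0.03 ] 0.682
reel [0.446 0.044 0.011] 0.448
bottlecap [ 0.437 -0.099  0.085] 0.448
cass [0.397 0.289 0.06 ] 0.491
tape [0.557 0.342 0.019] 0.653
red [ 0.595 -0.008  0.012] 0.595
blue [ 0.559 -0.229  0.012] 0.604
```

View pics/a.png

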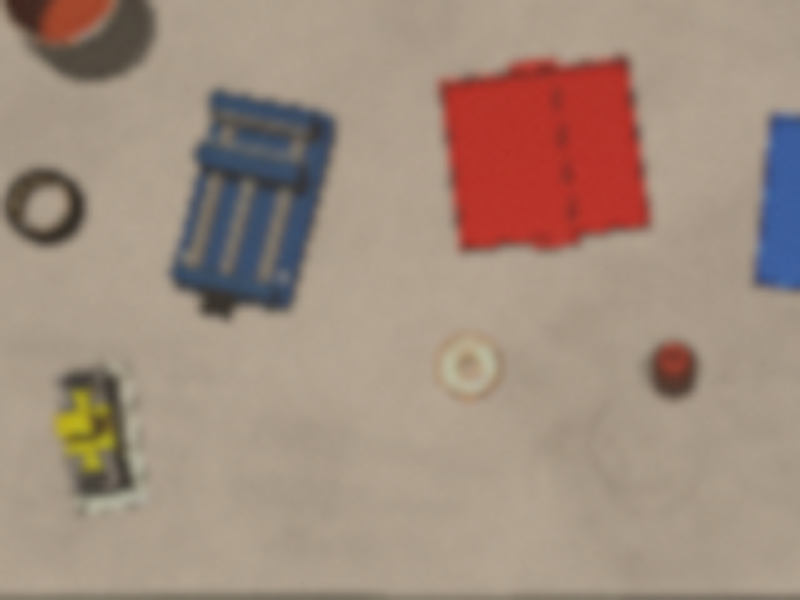

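View pics/b.png

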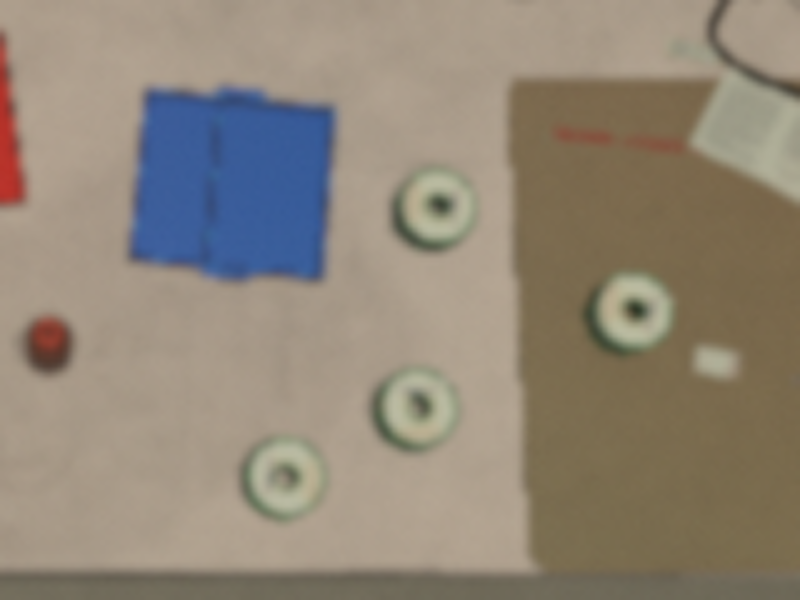

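Both crops agree with the list. Now the tray poses from their corners (crop/5 + offset), plus the first move.

```bash
cat >> h.py <<'E'
def to(x,y,z=None,psi=None):
    st=sensors.observe();R=st['tool_rot'];p=st['tool_pos']
    ps=np.degrees(np.arctan2(R[1,0],R[0,0]))
    d=R.T@(np.array([x,y,p[2] if z is None else z])-p)
    print('t %.2f'%st['time_s'],'p',(p*1e3).round(1),'psi %.1f'%ps,'w %.1f'%(st['grip_width']*1e3),'F',st['ft_force'].round(1),'j',st['joint_pos'].round(0).tolist(),'tilt',R[:2,2].round(3))
    print(' need tool shift mm',(d*1e3).round(1), '' if psi is None else 'turn z units %.2f'%(-((psi-ps+180)%360-180)/5))
E
python3 - <<'E'
from h import *
red=[(440,80),(628,60),(650,228),(460,250)];blue=[(147,92),(333,107),(322,280),(130,262)]
for n,c,o in(('red',red,(125,135)),('blue',blue,(250,140))):
    q=np.array([px('top0.png',u/5+o[0],v/5+o[1],.012)[:2] for u,v in c])
    x=q[0]+q[1]-q[2]-q[3];y=q[0]+q[3]-q[1]-q[2]
    print(n,q.mean(0).round(4),'size',np.hypot(*x)/2,np.hypot(*y)/2,'yaw',np.degrees(np.arctan2(x[1],x[0])),np.degrees(np.arctan2(-y[0],y[1])))
for n,u,v,o,z in(('sp1',285,477,(250,140),.03),('reel',469,366,(125,135),.011),('bot',673,352,(125,135),.102),('tabc',85,432,(125,135),.079),('botB',49,330,(250,140),.102)):
    print(n,px('top0.png',u/5+o[0],v/5+o[1],z).round(4))
to(.351,-.26,.245,90)
E
```

```text
red [ 0.5974 -0.0087] size 0.12443089535928939 0.1343485218644767 yaw 7.617543192964507 6.892976404486027
blue [ 0.5582 -0.2299] size 0.12472766336251556 0.133545632122274 yaw -5.523020809295615 -4.797434574382475
sp1 [ 0.3511 -0.2595  0.03  ]
reel [0.4455 0.0417 0.011 ]
bot [ 0.4412 -0.0977  0.102 ]
tabc [0.3902 0.2857 0.079 ]
botB [ 0.4392 -0.0983  0.102 ]
t 0.15 p [ 169.9 -496.4  244.7] psi 18.9 w 85.2 F [ 0.4 -0.1  0.1] j [-71.0, 7.0, -2.0, 81.0, -0.0, 90.0] tilt [-0.     0.001]
 need tool shift mm [ 2.479e+02 -1.650e+02 -1.000e-01] turn z units -14.22
```

```bash
python3 -m jog '[[0,0,0,24.8,-16.5,0,1],[0,0,0,24.8,-16.5,0,1],[0,0,0,24.8,-16.5,0,1],[0,0,0,24.8,-16.5,0,1],[0,0,0,24.8,-16.5,0,1],[0,0,0,24.8,-16.5,0,1],[0,0,0,24.8,-16.5,0,1],[0,0,0,24.8,-16.5,0,1],[0,0,0,24.8,-16.5,0,1],[0,0,0,24.8,-16.5,0,1]]' 60
python3 -m jog '[[0,0,-1.32,0,0,12,1],[0,0,-1.32,0,0,12,1],[0,0,-1.32,0,0,12,1],[0,0,-1.32,0,0,12,1],[0,0,-1.32,0,0,12,1],[0,0,-1.32,0,0,12,1],[0,0,-1.32,0,0,12,1],[0,0,-1.32,0,0,12,1],[0,0,-1.32,0,0,12,1],[0,0,-1.32,0,0,0,1]]'
python3 - <<'E'
from h import *
to(.352,-.2585,.013,84.8)
s,_=snap('wrist','w1.png'); f=s['frame'].copy()
p=proj('w1.png',(.352,-.2585,.03));print(p); cv2.circle(f,tuple(int(v) for v in p),3,(0,0,255),-1)
cv2.imwrite('pics/w1m.png',f)
E
```

```text
time_s: 0.98
tool_pos: [0.3517, -0.2589, 0.2452]
tool_rot: [[0.946, 0.324, -0.0], [0.324, -0.946, 0.0], [-0.0, -0.0, -1.0]]
ft_force: [0.2, 0.2, -0.3]
grip_width: 0.0853
time_s: 1.82
tool_pos: [0.35, -0.2594, 0.1348]
tool_rot: [[0.083, 0.997, -0.003], [0.997, -0.083, 0.002], [0.002, -0.003, -1.0]]
ft_force: [0.6, 1.3, 0.3]
grip_width: 0.0859
t 1.82 p [ 350.  -259.4  134.8] psi 85.2 w 85.9 F [0.6 1.3 0.3] j [-37.0, -1.0, -25.0, 66.0, 0.0, 58.0] tilt [-0.003  0.002]
 need tool shift mm [  0.8   2.3 121.8] turn z units 0.08
[259.19978416 193.19985254]
```

View pics/w1m.png

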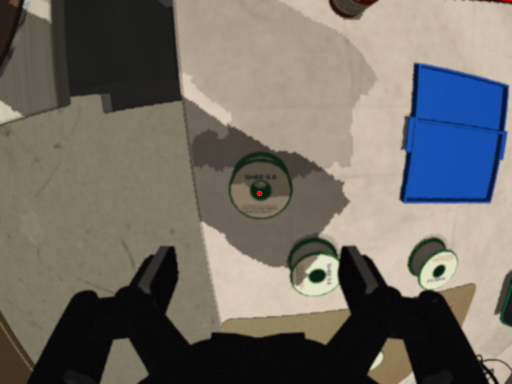

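The spool top sits at (261,188), within 2 mm of the prediction (red dot). Descend and grip.

```bash
python3 -c "
from h import *
print(px('w1.png',261,188,.03))"
python3 -m jog '[[0,0,0,0,1,12,1],[0,0,0,0,1,12,1],[0,0,0,0,0,12,1],[0,0,0,0,0,12,1],[0,0,0,0,0,12,1],[0,0,0,0,0,12,1],[0,0,0,0,0,12,1],[0,0,0,0,0,12,1],[0,0,0,0,0,12,1],[0,0,0,0,0,12,1]]'
python3 -m jog '[[0,0,0,0,0,2,1],[0,0,0,0,0,0,0.3],[0,0,0,0,0,0,0.3],[0,0,0,0,0,0,0.3],[0,0,0,0,0,0,0.3],[0,0,0,0,0,0,0.3],[0,0,0,0,0,0,0.3],[0,0,0,0,0,0,0.3],[0,0,0,0,0,0,0.3],[0,0,0,0,0,0,0.3]]' 60
```

```text
[ 0.35385646 -0.25407699  0.03      ]
time_s: 2.7
tool_pos: [0.3533, -0.2605, 0.017]
tool_rot: [[0.092, 0.996, 0.0], [0.996, -0.092, -0.0], [-0.0, 0.0, -1.0]]
ft_force: [0.4, -0.8, 0.1]
grip_width: 0.0854
time_s: 3.53
tool_pos: [0.3535, -0.2608, 0.0166]
tool_rot: [[0.09, 0.996, 0.001], [0.996, -0.09, -0.001], [-0.001, 0.001, -1.0]]
ft_force: [-3.2, 1.1, 5.9]
grip_width: 0.0519
```

```bash
python3 -m jog '[[0,0,0,0,0,-6,0.3],[0,0,0,0,0,-6,0.3],[0,0,0,0,0,-6,0.3],[0,0,0,0,0,-6,0.3],[0,0,0,0,0,-6,0.3],[0,0,0,0,0,-6,0.3],[0,0,0,0,0,-6,0.3],[0,0,0,0,0,-6,0.3],[0,0,0,0,0,-6,0.3],[0,0,0,0,0,-6,0.3]]'
python3 - <<'E'
from h import *
q=np.array([px('w1.png',u,v,.012)[:2] for u,v in((417,65),(508,83),(491,202),(402,200))]);print(q.round(3),q.mean(0).round(4))
to(.557,-.256,.022,84.8)
E
```

```text
time_s: 4.37
tool_pos: [0.3532, -0.2604, 0.0759]
tool_rot: [[0.089, 0.996, -0.0], [0.996, -0.089, 0.0], [0.0, -0.0, -1.0]]
ft_force: [-0.3, -0.3, -2.9]
grip_width: 0.0521
[[ 0.504 -0.155]
 [ 0.628 -0.163]
 [ 0.617 -0.299]
 [ 0.49  -0.284]] [ 0.56   -0.2253]
t 4.37 p [ 353.2 -260.4   75.9] psi 84.9 w 52.1 F [-0.3 -0.3 -2.9] j [-36.0, 1.0, -30.0, 58.0, 0.0, 59.0] tilt [-0.  0.]
 need tool shift mm [ 22.6 202.6  53.9] turn z units 0.02
```

```bash
python3 -m jog '[[0,0,0,2.3,20.3,0,0.3],[0,0,0,2.3,20.3,0,0.3],[0,0,0,2.3,20.3,0,0.3],[0,0,0,2.3,20.3,0,0.3],[0,0,0,2.3,20.3,0,0.3],[0,0,0,2.3,20.3,0,0.3],[0,0,0,2.3,20.3,0,0.3],[0,0,0,2.3,20.3,0,0.3],[0,0,0,2.3,20.3,0,0.3],[0,0,0,2.3,20.3,0,0.3]]'
python3 -m jog '[[0,0,0,0,0,9,0.3],[0,0,0,0,0,9,0.3],[0,0,0,0,0,9,0.3],[0,0,0,0,0,9,0.3],[0,0,0,0,0,6,0.3],[0,0,0,0,0,5,0.3],[0,0,0,0,0,4,0.3],[0,0,0,0,0,2,0.3],[0,0,0,0,0,1,0.3],[0,0,0,0,0,0,0.3]]'
python3 - <<'E'
from h import *
to(.557,-.256,.0206,84.8)
E
```

```text
time_s: 5.2
tool_pos: [0.5584, -0.2554, 0.0753]
tool_rot: [[0.089, 0.996, -0.0], [0.996, -0.089, 0.0], [0.0, -0.0, -1.0]]
ft_force: [-0.0, 0.2, -1.9]
grip_width: 0.0518
time_s: 6.03
tool_pos: [0.5575, -0.2557, 0.0214]
tool_rot: [[0.089, 0.996, 0.0], [0.996, -0.089, -0.0], [-0.0, 0.0, -1.0]]
ft_force: [-1.2, 0.1, -2.5]
grip_width: 0.0518
t 6.03 p [ 557.5 -255.7   21.4] psi 84.9 w 51.8 F [-1.2  0.1 -2.5] j [-25.0, 22.0, -13.0, 56.0, 0.0, 70.0] tilt [ 0. -0.]
 need tool shift mm [-0.4 -0.4  0.8] turn z units 0.02
```

```bash
python3 -m jog '[[0,0,0,0,0,1,0.3],[0,0,0,0,0,0,0.7],[0,0,0,0,0,0,0.77],[0,0,0,0,0,0,0.77],[0,0,0,0,0,0,0.77],[0,0,0,0,0,0,0.77],[0,0,0,0,0,-5,0.77],[0,0,0,0,0,-12,0.77],[0,0,0,0,0,-15,0.77],[0,0,0,0,0,-18,0.77]]'
python3 -m jog '[[0,0,0,0,0,-18,1],[0,0,0,0,0,-18,1],[0,0,0,0,0,-18,1],[0,0,0,0,0,-18,1],[0,0,0,0,0,-18,1],[0,0,0,0,0,-18,1],[0,0,0,0,0,0,1],[0,0,0,0,0,0,1],[0,0,0,0,0,0,1],[0,0,0,0,0,0,1]]'
python3 - <<'E'
from h import *
to(.441,-.097,.06)
s,_=snap('wrist','w2.png'); 
E
```

```text
time_s: 6.87
tool_pos: [0.5571, -0.2554, 0.0712]
tool_rot: [[0.089, 0.996, -0.001], [0.996, -0.089, 0.0], [0.0, -0.001, -1.0]]
ft_force: [0.1, 0.3, 0.6]
grip_width: 0.0658
time_s: 7.7
tool_pos: [0.557, -0.2554, 0.1774]
tool_rot: [[0.089, 0.996, -0.001], [0.996, -0.089, 0.001], [0.001, -0.001, -1.0]]
ft_force: [0.2, -0.1, -0.8]
grip_width: 0.0855
t 7.70 p [ 557.  -255.4  177.4] psi 84.9 w 85.5 F [ 0.2 -0.1 -0.8] j [-25.0, 17.0, 2.0, 75.0, 0.0, 70.0] tilt [-0.001  0.001]
 need tool shift mm [ 147.4 -129.4  117.7]
```

View pics/w2.png

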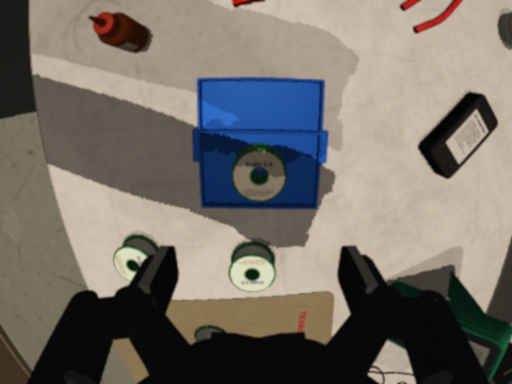

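```bash
python3 - <<'E'
from h import *
print('spool',px('w2.png',260,173,.034))
print('tip',px('w2.png',93,18,.102)); print('blue corners',np.mean([px('w2.png',u,v,.012)[:2] for u,v in((198,79),(324,80),(319,208),(202,206))],0))
for x in(.436,.44,.444): print(proj('w2.png',(x,-.098,.102)),proj('w2.png',(x,-.098,.0)),proj('w2.png',(x,-.098,.068)))
s,_=snap('top','top1.png')
f=s['frame'];h=cv2.cvtColor(f,cv2.COLOR_BGR2HSV);m=((h[...,0]<10)|(h[...,0]>170))&(h[...,1]>120)&(h[...,2]<200);m[:,:245]=0;m[:195]=0;m[225:]=0;m[:,275:]=0
v,u=np.nonzero(m);print(len(u),u.mean(),v.mean(),px('top1.png',u.mean(),v.mean(),.06), u.min(),u.max(),v.min(),v.max())
E
```

```text
spool [ 0.56064234 -0.24842158  0.034     ]
tip [ 0.44980822 -0.0966166   0.102     ]
blue corners [ 0.56371802 -0.22590531]
[78.24893585 24.68847421] [130.03661247  40.62682863] [99.18821566 30.83896859]
[82.45236365 23.22788766] [133.38517338  39.81999463] [103.09392449  29.66591264]
[86.73169824 21.77249327] [136.76612769  39.0205932 ] [107.05598367  28.50022176]
49 259.16326530612247 207.57142857142858 [ 0.44066895 -0.09713056  0.06      ] 256 262 204 211
```

```bash
python3 -m jog '[[0,0,0,14.7,-12.7,0,1],[0,0,0,14.7,-12.7,0,1],[0,0,0,14.7,-12.7,0,1],[0,0,0,14.7,-12.7,0,1],[0,0,0,14.7,-12.7,0,1],[0,0,0,14.7,-12.7,0,1],[0,0,0,14.7,-12.7,0,1],[0,0,0,14.7,-12.7,0,1],[0,0,0,14.7,-12.7,0,1],[0,0,0,14.7,-12.7,0,1]]'
python3 -m jog '[[0,0,-0.25,0,0,0,1],[0,0,-0.25,0,0,0,1],[0,0,-0.25,0,0,0,1],[0,0,-0.25,0,0,0,1],[0,0,-0.25,0,0,0,1],[0,0,-0.25,0,0,0,1],[0,0,-0.25,0,0,0,1],[0,0,-0.25,0,0,0,1],[0,0,-0.25,0,0,0,1],[0,0,-0.25,0,0,0,1]]'
python3 - <<'E'
from h import *
to(.443,-.097,.051,97.3)
s,_=snap('wrist','w3.png');f=s['frame']
for z in (0,.068,.102):
  p=proj('w3.png',(.443,-.097,z));cv2.circle(f,tuple(int(v) for v in p),3,(0,255,0),-1)
  p=proj('w3.png',(.443,-.097,z));print(p)
cv2.imwrite('pics/w3m.png',f)
E
```

```text
time_s: 8.63
tool_pos: [0.443, -0.0971, 0.1777]
tool_rot: [[0.089, 0.996, -0.001], [0.996, -0.089, 0.0], [0.0, -0.001, -1.0]]
ft_force: [-0.0, -0.3, 0.1]
grip_width: 0.0854
time_s: 9.47
tool_pos: [0.4441, -0.0979, 0.1783]
tool_rot: [[-0.131, 0.991, -0.0], [0.991, 0.131, 0.0], [0.0, -0.0, -1.0]]
ft_force: [-0.6, 0.0, -0.2]
grip_width: 0.0856
t 9.47 p [444.1 -97.9 178.3] psi 97.5 w 85.6 F [-0.6  0.  -0.2] j [-12.0, 0.0, -18.0, 72.0, -0.0, 70.0] tilt [-0.  0.]
 need tool shift mm [  1.1  -0.9 127.3] turn z units 0.04
[255.73841894 169.26942928]
[255.26014294 190.43460214]
[254.92098011 205.66041611]
```

View pics/w3m.png

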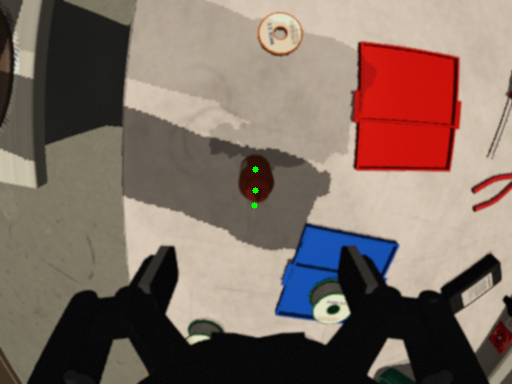

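```bash
python3 -m jog '[[0,0,0,1,0,13,1],[0,0,0,1,0,13,1],[0,0,0,1,0,13,1],[0,0,0,0,0,13,1],[0,0,0,0,0,13,1],[0,0,0,0,0,13,1],[0,0,0,0,0,13,1],[0,0,0,0,0,13,1],[0,0,0,0,0,13,1],[0,0,0,0,0,10,1]]'
python3 -m jog '[[0,0,0,0,0,0,0.2],[0,0,0,0,0,0,0],[0,0,0,0,0,0,0],[0,0,0,0,0,0,0],[0,0,0,0,0,0,0],[0,0,0,0,0,0,0],[0,0,0,0,0,0,0],[0,0,0,0,0,0,0],[0,0,0,0,0,0,0],[0,0,0,0,0,0,0]]' 40
python3 - <<'E'
from h import *
q=np.array([px('w3.png',u,v,.012)[:2] for u,v in((361,43),(458,56),(451,170),(356,168))]);print(q.round(3),q.mean(0).round(4))
x=q[1]+q[2]-q[0]-q[3];print(np.degrees(np.arctan2(x[1],x[0])))
print('reel',px('w3.png',280,33,.011))
to(.6,-.046,.12,97.3)
E
```

```text
time_s: 10.35
tool_pos: [0.4433, -0.0948, 0.0503]
tool_rot: [[-0.129, 0.992, -0.001], [0.992, 0.129, 0.0], [0.0, -0.001, -1.0]]
ft_force: [0.4, 0.1, -0.1]
grip_width: 0.0854
time_s: 11.18
tool_pos: [0.444, -0.0952, 0.0522]
tool_rot: [[-0.129, 0.992, 0.001], [0.992, 0.129, -0.001], [-0.001, 0.001, -1.0]]
ft_force: [-1.6, -0.9, 6.7]
grip_width: 0.0304
[[ 0.53   0.052]
 [ 0.651  0.072]
 [ 0.673 -0.061]
 [ 0.548 -0.078]] [ 0.6004 -0.0037]
8.584527483499087
reel [0.44807926 0.04587143 0.011     ]
t 11.18 p [444.  -95.2  52.2] psi 97.4 w 30.4 F [-1.6 -0.9  6.7] j [-12.0, 4.0, -31.0, 55.0, -0.0, 71.0] tilt [ 0.001 -0.001]
 need tool shift mm [ 28.7 161.1 -67.6] turn z units 0.02
```

```bash
python3 -m jog '[[0,0,0,0,0,-10,0],[0,0,0,0,0,-15,0],[0,0,0,0,0,-15,0],[0,0,0,4.1,22,0,0],[0,0,0,4.1,22,0,0],[0,0,0,4.1,24,0,0],[0,0,0,4.1,24,0,0],[0,0,0,4.1,24,0,0],[0,0,0,4.1,24,0,0],[0,0,0,4.1,24,0,0]]'
python3 - <<'E'
from h import *
to(.605,-.046,.056,97.6)
E
```

```text
time_s: 12.02
tool_pos: [0.6037, -0.0448, 0.0918]
tool_rot: [[-0.129, 0.992, 0.0], [0.992, 0.129, 0.0], [0.0, 0.0, -1.0]]
ft_force: [-0.1, -0.9, -0.3]
grip_width: 0.0305
t 12.02 p [603.7 -44.8  91.8] psi 97.4 w 30.5 F [-0.1 -0.9 -0.3] j [-4.0, 18.0, -8.0, 64.0, 0.0, 78.0] tilt [0. 0.]
 need tool shift mm [-1.4  1.1 35.8] turn z units -0.04
```

```bash
python3 -m jog '[[0,0,0,-1,1,9,0],[0,0,0,0,0,9,0],[0,0,0,0,0,8,0],[0,0,0,0,0,4,0],[0,0,0,0,0,2,0],[0,0,0,0,0,1.5,0],[0,0,0,0,0,1,0],[0,0,0,0,0,0.5,0],[0,0,0,0,0,0,0],[0,0,0,0,0,0,0]]'
python3 - <<'E'
from h import *
to(.605,-.046,.056,97.6)
E
python3 -m jog '[[0,0,0,0,0,0.5,0],[0,0,0,0,0,0.5,0.1],[0,0,0,0,0,0,0.5],[0,0,0,0,0,0,0.7],[0,0,0,0,0,0,0.8],[0,0,0,0,0,0,1],[0,0,0,0,0,0,1],[0,0,0,0,0,-4,1],[0,0,0,0,0,-12,1],[0,0,0,0,0,-15,1]]'
python3 -m jog '[[0,0,0,0,0,-15,1],[0,0,0,0,0,-15,1],[0,0,0,0,0,-15,1],[0,0,0,0,0,-15,1],[0,0,0,0,0,-15,1],[0,0,0,0,0,-15,1],[0,0,0,0,0,0,1],[0,0,0,0,0,0,1],[0,0,0,0,0,0,1],[0,0,0,0,0,0,1]]'
python3 - <<'E'
from h import *
to(.447,.0445,.05,97.6)
s,_=snap('wrist','w4.png')
E
```

```text
time_s: 12.85
tool_pos: [0.6038, -0.0462, 0.0567]
tool_rot: [[-0.129, 0.992, 0.001], [0.992, 0.129, -0.0], [-0.0, 0.001, -1.0]]
ft_force: [0.3, 0.1, -2.0]
grip_width: 0.0302
t 12.85 p [603.8 -46.2  56.7] psi 97.4 w 30.2 F [ 0.3  0.1 -2. ] j [-4.0, 19.0, -11.0, 60.0, 0.0, 78.0] tilt [ 0.001 -0.   ]
 need tool shift mm [0.1 1.2 0.7] turn z units -0.04
time_s: 13.68
tool_pos: [0.603, -0.0461, 0.0863]
tool_rot: [[-0.129, 0.992, -0.002], [0.992, 0.129, 0.0], [0.0, -0.002, -1.0]]
ft_force: [-0.5, 0.5, 0.5]
grip_width: 0.0854
time_s: 14.52
tool_pos: [0.6032, -0.0461, 0.1753]
tool_rot: [[-0.129, 0.992, -0.002], [0.992, 0.129, 0.0], [0.0, -0.002, -1.0]]
ft_force: [-0.8, 0.4, 0.1]
grip_width: 0.0856
t 14.52 p [603.2 -46.1 175.3] psi 97.4 w 85.6 F [-0.8  0.4  0.1] j [-4.0, 16.0, 0.0, 74.0, -0.0, 78.0] tilt [-0.002  0.   ]
 need tool shift mm [ 110.  -143.   125.5] turn z units -0.04
```

View pics/w4.png

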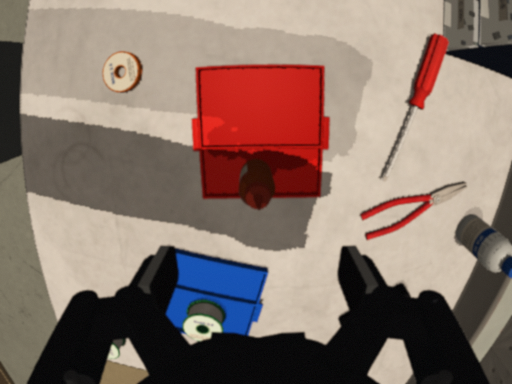

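The bottle stands in the narrow red compartment (foot about (257,170)). Reel at (122,72).

```bash
python3 -m jog '[[0,0,0,11,-14.3,0,1],[0,0,0,11,-14.3,0,1],[0,0,0,11,-14.3,0,1],[0,0,0,11,-14.3,0,1],[0,0,0,11,-14.3,0,1],[0,0,0,11,-14.3,0,1],[0,0,0,11,-14.3,0,1],[0,0,0,11,-14.3,0,1],[0,0,0,11,-14.3,0,1],[0,0,0,11,-14.3,0,1]]'
python3 - <<'E'
from h import *
print('reel',px('w4.png',122,72,.011))
s,_=snap('wrist','w5.png');f=s['frame'];h=cv2.cvtColor(f,cv2.COLOR_BGR2HSV)
m=((h[...,0]>5)&(h[...,0]<22)&(h[...,1]>120)&(h[...,2]>90)).astype(np.uint8);m[:130]=0;m[250:]=0;m[:,:200]=0;m[:,320:]=0
v,u=np.nonzero(m);c,r=cv2.minEnclosingCircle(np.c_[u,v].astype(np.float32));print(len(u),c,r)
p=px('w5.png',*c,.011);print(p); to(p[0],p[1],.013,97.6)
E
```

```text
time_s: 15.4
tool_pos: [0.4465, 0.0448, 0.1755]
tool_rot: [[-0.129, 0.992, -0.001], [0.992, 0.129, -0.0], [0.0, -0.001, -1.0]]
ft_force: [-0.3, 0.5, 0.6]
grip_width: 0.085
reel [0.45170151 0.04596573 0.011     ]
220 (258.3807678222656, 170.55360412597656) 21.377761840820312
[0.44764682 0.04845056 0.011     ]
t 15.45 p [443.9  45.8 175.6] psi 97.4 w 85.5 F [-3.3  0.9 -0.9] j [6.0, -1.0, -19.0, 71.0, 0.0, 88.0] tilt [-0.003  0.001]
 need tool shift mm [  2.    4.6 162.6] turn z units -0.03
```

```bash
python3 -m jog '[[0,0,0,1,1.5,15.5,1],[0,0,0,1,1,15.5,1],[0,0,0,0,0,15.5,1],[0,0,0,0,0,15.5,0.75],[0,0,0,0,0,15.5,0.75],[0,0,0,0,0,15.5,0.75],[0,0,0,0,0,15.5,0.75],[0,0,0,0,0,15.5,0.75],[0,0,0,0,0,15.5,0.75],[0,0,0,0,0,15.5,0.75]]'
python3 -m jog '[[0,0,0,0,0,2,0.75],[0,0,0,0,0,2,0.75],[0,0,0,0,0,1.5,0.75],[0,0,0,0,0,0,0.75],[0,0,0,0,0,0,0.3],[0,0,0,0,0,0,0.3],[0,0,0,0,0,0,0.3],[0,0,0,0,0,0,0.3],[0,0,0,0,0,0,0.3],[0,0,0,0,0,0,0.3]]' 40
```

```text
time_s: 16.28
tool_pos: [0.4497, 0.0466, 0.02]
tool_rot: [[-0.129, 0.992, -0.001], [0.992, 0.129, -0.0], [-0.0, -0.001, -1.0]]
ft_force: [0.3, -0.5, 0.6]
grip_width: 0.0644
time_s: 17.12
tool_pos: [0.4505, 0.0468, 0.017]
tool_rot: [[-0.129, 0.992, 0.002], [0.992, 0.129, 0.0], [-0.0, 0.002, -1.0]]
ft_force: [-1.9, 0.5, 6.7]
grip_width: 0.0412
```

```bash
python3 -m jog '[[0,0,0,0,0,-10,0.3],[0,0,0,0,0,-15,0.3],[0,0,0,0,0,-15,0.3],[0,0,0,-6.4,20.2,0,0.3],[0,0,0,-6.4,20.2,0,0.3],[0,0,0,-6.4,20.2,0,0.3],[0,0,0,-6.4,20.2,0,0.3],[0,0,0,-6.4,20.2,0,0.3],[0,0,0,-6.4,20.2,0,0.3],[0,0,0,-6.4,20.2,0,0.3]]'
python3 - <<'E'
from h import *
to(.5965,.0203,.021,97.6)
s,_=snap('wrist','w6.png')
E
```

```text
time_s: 17.95
tool_pos: [0.5972, 0.0204, 0.0567]
tool_rot: [[-0.129, 0.992, 0.001], [0.992, 0.129, 0.0], [-0.0, 0.001, -1.0]]
ft_force: [0.5, 0.5, 0.2]
grip_width: 0.0402
t 17.95 p [597.2  20.4  56.7] psi 97.4 w 40.2 F [0.5 0.5 0.2] j [2.0, 18.0, -12.0, 59.0, 0.0, 85.0] tilt [0.001 0.   ]
 need tool shift mm [ 0.  -0.7 35.7] turn z units -0.04
```

View pics/w6.png

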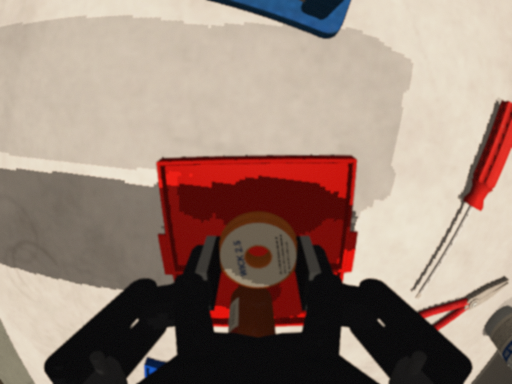

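Reel held between the pads over the wide red compartment. Lower and release with a limited opening.

```bash
python3 -m jog '[[0,0,0,0,0,9,0.3],[0,0,0,0,0,9,0.3],[0,0,0,0,0,8,0.3],[0,0,0,0,0,4,0.3],[0,0,0,0,0,2,0.3],[0,0,0,0,0,1.5,0.3],[0,0,0,0,0,1,0.3],[0,0,0,0,0,0.5,0.3],[0,0,0,0,0,0.5,0.3],[0,0,0,0,0,0,0.3]]'
python3 -m jog '[[0,0,0,0,0,0.5,0.4],[0,0,0,0,0,0,0.7],[0,0,0,0,0,0,0.7],[0,0,0,0,0,0,0.7],[0,0,0,0,0,0,0.7],[0,0,0,0,0,0,0.7],[0,0,0,0,0,-4,0.7],[0,0,0,0,0,-10,0.7],[0,0,0,0,0,-15,0.7],[0,0,0,0,0,-15,0.7]]'
python3 -m jog '[[0,0,0,0,0,-15,1],[0,0,0,0,0,-15,1],[0,0,0,0,0,-15,1],[0,0,0,0,0,-15,1],[0,0,0,0,0,-15,1],[0,0,0,0,0,-15,1],[0,0,0,0,0,-15,1],[0,0,0,0,0,-10,1],[0,0,0,0,0,0,1],[0,0,0,0,0,0,1]]'
python3 - <<'E'
from h import *
to(.392,.287,.2,97.6)
s,_=snap('wrist','w7.png')
E
```

```text
time_s: 18.83
tool_pos: [0.5959, 0.0207, 0.0211]
tool_rot: [[-0.129, 0.992, 0.0], [0.992, 0.129, 0.0], [0.0, 0.0, -1.0]]
ft_force: [-1.7, 0.2, 4.2]
grip_width: 0.0408
time_s: 19.67
tool_pos: [0.5958, 0.0205, 0.0647]
tool_rot: [[-0.129, 0.992, -0.001], [0.992, 0.129, -0.0], [0.0, -0.001, -1.0]]
ft_force: [0.7, 0.7, 0.6]
grip_width: 0.0599
time_s: 20.5
tool_pos: [0.5963, 0.0206, 0.1795]
tool_rot: [[-0.129, 0.992, 0.001], [0.992, 0.129, 0.0], [-0.0, 0.001, -1.0]]
ft_force: [0.2, -0.4, 0.8]
grip_width: 0.0856
t 20.50 p [596.3  20.6 179.5] psi 97.4 w 85.6 F [ 0.2 -0.4  0.8] j [2.0, 15.0, -1.0, 74.0, 0.0, 85.0] tilt [0.001 0.   ]
 need tool shift mm [ 290.5 -168.3  -20.8] turn z units -0.04
```

View pics/w7.png

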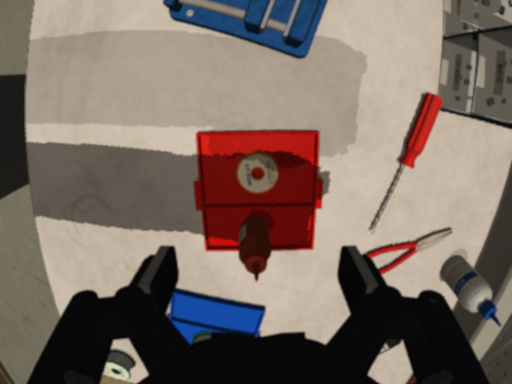

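Red kit is placed (reel (258,173), bottle in the narrow compartment). On to the rack.

```bash
python3 -m jog '[[0,0,0,29,-16.8,-2,1],[0,0,0,29,-16.8,-2,1],[0,0,0,29,-16.8,-2,1],[0,0,0,29,-16.8,-2,1],[0,0,0,29,-16.8,-2,1],[0,0,0,29,-16.8,-2,1],[0,0,0,29,-16.8,-2,1],[0,0,0,29,-16.8,-2,1],[0,0,0,29,-16.8,-2,1],[0,0,0,29,-16.8,-2,1]]'
python3 -m jog '[[0,0,-1.4,0,0,0,1],[0,0,-1.4,0,0,0,1],[0,0,-1.4,0,0,0,1],[0,0,-1.4,0,0,0,1],[0,0,-1.4,0,0,0,1],[0,0,-1.4,0,0,0,1],[0,0,-1.4,0,0,0,1],[0,0,-1.4,0,0,0,1],[0,0,-1.4,0,0,0,1],[0,0,-1.4,0,0,0,1]]'
python3 -m jog '[[0,0,-1.3,0,0,0,1],[0,0,-1.3,0,0,0,1],[0,0,-1.3,0,0,0,1],[0,0,0,0,0,0,1],[0,0,0,0,0,0,1],[0,0,0,0,0,0,1],[0,0,0,0,0,0,1],[0,0,0,0,0,0,1],[0,0,0,0,0,0,1],[0,0,0,0,0,0,1]]'
python3 - <<'E'
from h import *
to(.392,.287,.2,187.6)
s,_=snap('wrist','w8.png')
cv2.imwrite('pics/w8c.png',cv2.resize(s['frame'][100:250,160:360],(800,600),interpolation=cv2.INTER_CUBIC))
E
```

```text
time_s: 21.38
tool_pos: [0.3903, 0.2872, 0.1977]
tool_rot: [[-0.129, 0.992, -0.001], [0.992, 0.129, -0.001], [-0.001, -0.002, -1.0]]
ft_force: [1.0, -0.4, 0.1]
grip_width: 0.0853
time_s: 22.22
tool_pos: [0.3915, 0.2862, 0.1975]
tool_rot: [[-0.977, 0.212, -0.002], [0.212, 0.977, -0.001], [0.001, -0.002, -1.0]]
ft_force: [0.1, -0.4, 0.5]
grip_width: 0.0851
time_s: 23.05
tool_pos: [0.392, 0.2865, 0.1988]
tool_rot: [[-0.993, -0.12, 0.0], [-0.12, 0.993, 0.0], [-0.0, 0.0, -1.0]]
ft_force: [0.3, 0.0, 0.6]
grip_width: 0.0855
t 23.05 p [392.  286.5 198.8] psi -173.1 w 85.5 F [0.3 0.  0.6] j [36.0, 3.0, -13.0, 74.0, -0.0, 29.0] tilt [0. 0.]
 need tool shift mm [-0.   0.5 -1.2] turn z units -0.15
```

View pics/w8c.png

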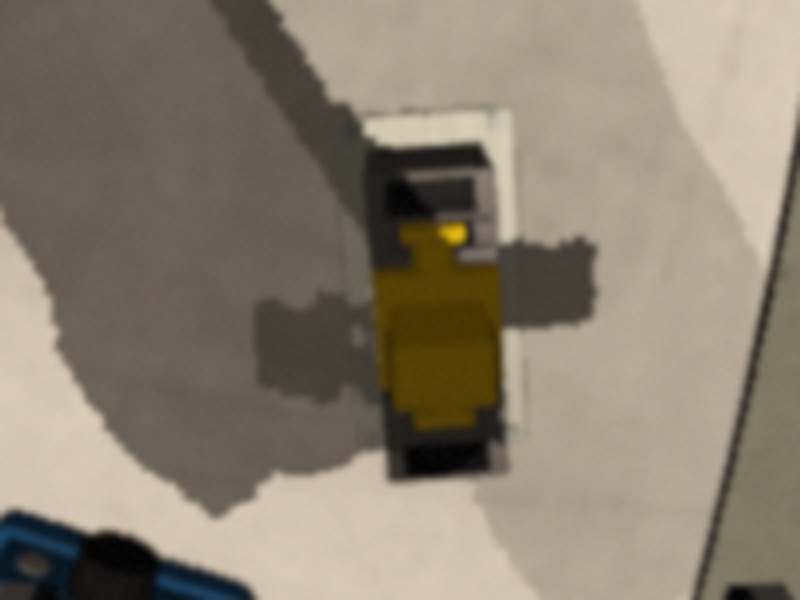

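```bash
python3 - <<'E'
from h import *
P=lambda u,v,z:px('w8.png',(u+.5)/4-.5+160,(v+.5)/4-.5+100,z)[:2]
for n,a,b,z in(('plateR',(512,110),(522,430),.004),('greyL',(368,180),(388,480),.045),('greyR',(490,168),(507,470),.045),('yelR',(499,262),(502,360),.045),):
    p,q=P(*a,z),P(*b,z);d=p-q;print(n,p.round(4),q.round(4),np.degrees(np.arctan2(d[1],d[0])))
t=np.array([P(u,v,.079) for u,v in((389,346),(497,344),(498,408),(393,410))]);print(t.round(4),t.mean(0))
g=np.array([P(u,v,.045) for u,v in((368,180),(490,168),(507,470),(388,480))]);print(g.round(4),g.mean(0))
E
```

```text
plateR [0.3456 0.3141] [0.4381 0.3309] -169.73298278093304
greyL [0.3621 0.2774] [0.4397 0.2914] -169.75269283219706
greyR [0.3556 0.3061] [0.4333 0.3219] -168.5020705034694
yelR [0.3784 0.3115] [0.4035 0.316 ] -169.90472440134934
[[0.3918 0.2861]
 [0.3885 0.3096]
 [0.4035 0.3121]
 [0.4067 0.2888]] [0.3976344  0.29913588]
[[0.3621 0.2774]
 [0.3556 0.3061]
 [0.4333 0.3219]
 [0.4397 0.2914]] [0.39767544 0.29920304]
```

```bash
python3 -m jog '[[0,0,-0.66,0,0,0,1],[0,0,0,-2,2.9,10,1],[0,0,0,-2,2.9,10,1],[0,0,0,-2,2.9,10,1],[0,0,0,-1.9,2.8,10,1],[0,0,0,0,0,10,0.7],[0,0,0,0,0,10,0.7],[0,0,0,0,0,10,0.7],[0,0,0,0,0,5,0.7],[0,0,0,0,0,0,0.7]]'
python3 - <<'E'
from h import *
to(.3977,.2992,.063,-169.8)
s,_=snap('wrist','w9.png');f=s['frame'].copy()
c,sn=np.cos(np.radians(10.2)),np.sin(np.radians(10.2))
for a,b in((8,12),(8,-12),(-8,12),(-8,-12)):
    p=proj('w9.png',(.3977+(a*c-b*sn)/1e3,.2992+(a*sn+b*c)/1e3,.079));cv2.circle(f,tuple(int(round(v)) for v in p),1,(0,0,255),-1)
cv2.imwrite('pics/w9c.png',cv2.resize(f[130:310,140:380],(800,600),interpolation=cv2.INTER_CUBIC))
E
```

```text
time_s: 23.93
tool_pos: [0.397, 0.2986, 0.1222]
tool_rot: [[-0.984, -0.177, -0.002], [-0.177, 0.984, -0.001], [0.002, -0.001, -1.0]]
ft_force: [-0.3, -0.4, -0.9]
grip_width: 0.0599
t 23.93 p [397.  298.6 122.2] psi -169.8 w 59.9 F [-0.3 -0.4 -0.9] j [37.0, 6.0, -19.0, 65.0, -0.0, 27.0] tilt [-0.002 -0.001]
 need tool shift mm [-0.9  0.5 59.2] turn z units -0.00
```

View pics/w9c.png

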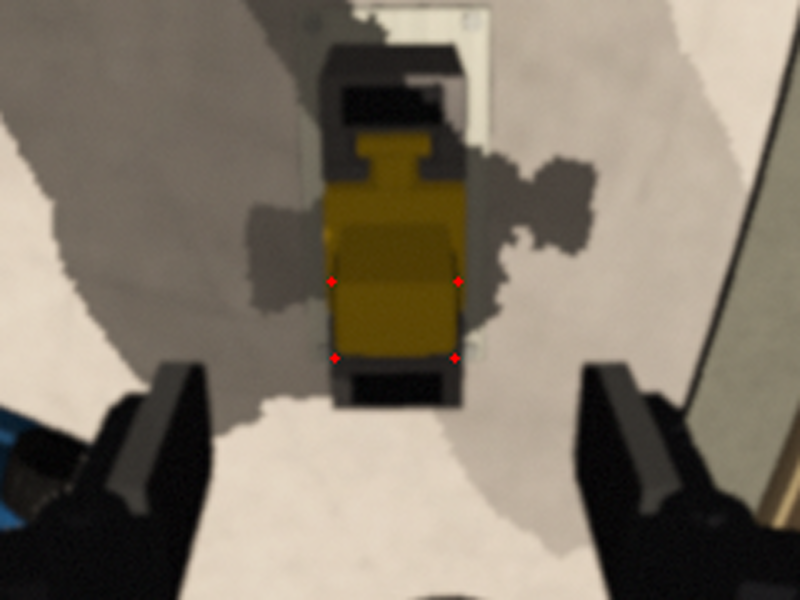

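The tab lies exactly under the predicted corners (332–459, 282–358), square to the jaws and centred between the fingers. Descend and grip.

```bash
python3 -m jog '[[0,0,0,-1,0,8,0.7],[0,0,0,0,0,8,0.7],[0,0,0,0,0,8,0.7],[0,0,0,0,0,8,0.7],[0,0,0,0,0,8,0.7],[0,0,0,0,0,8,0.7],[0,0,0,0,0,6,0.7],[0,0,0,0,0,4,0.7],[0,0,0,0,0,1,0.7],[0,0,0,0,0,0,0.7]]'
python3 -m jog '[[0,0,0,0,0,0,0.4],[0,0,0,0,0,0,0],[0,0,0,0,0,0,0],[0,0,0,0,0,0,0],[0,0,0,0,0,0,0],[0,0,0,0,0,0,0],[0,0,0,0,0,0,0],[0,0,0,0,0,0,0],[0,0,0,0,0,0,0],[0,0,0,0,0,0,0]]' 40
python3 -c "
from h import *
to(.3977,.2992,.063,-169.8)"
```

```text
time_s: 24.82
tool_pos: [0.3987, 0.2993, 0.0645]
tool_rot: [[-0.984, -0.177, -0.0], [-0.177, 0.984, -0.0], [0.0, -0.0, -1.0]]
ft_force: [-0.1, 0.2, 0.4]
grip_width: 0.0596
time_s: 25.65
tool_pos: [0.3991, 0.2996, 0.0653]
tool_rot: [[-0.984, -0.177, 0.001], [-0.177, 0.984, 0.001], [-0.001, 0.0, -1.0]]
ft_force: [0.9, 0.9, 5.0]
grip_width: 0.0234
t 25.65 p [399.1 299.6  65.3] psi -169.8 w 23.4 F [0.9 0.9 5. ] j [37.0, 8.0, -24.0, 58.0, -0.0, 27.0] tilt [0.001 0.001]
 need tool shift mm [ 1.4 -0.2  2.3] turn z units -0.00
```

```bash
python3 -m jog '[[0,0,0,0,0,-3,0],[0,0,0,0,0,-4,0],[0,0,0,0,0,-5,0],[0,0,0,0,0,-5,0],[0,0,0,0,0,-6,0],[0,0,0,0,0,-6,0],[0,0,0,0,0,-6,0],[0,0,0,0,0,-6,0],[0,0,0,0,0,-6,0],[0,0,0,0,0,-6,0]]'
python3 -m jog '[[0,0,0,0,0,-6,0],[0,0,0,0,0,-8,0],[0,0,0,0,0,-10,0],[0,0,0,0,0,-10,0],[0,0,0,0,0,-10,0],[0,0,0,0,0,-10,0],[0,0,0,0,0,-10,0],[0,0,0,0,0,0,0],[0,0,0,0,0,0,0],[0,0,0,0,0,0,0]]'
python3 - <<'E'
from h import *
to(.565,-.187,.0693,174.8)
s,_=snap('wrist','w10.png')
cv2.imwrite('pics/w10c.png',s['frame'])
E
```

```text
time_s: 26.48
tool_pos: [0.3988, 0.2994, 0.1185]
tool_rot: [[-0.984, -0.177, 0.0], [-0.177, 0.984, 0.0], [-0.0, 0.0, -1.0]]
ft_force: [0.1, 0.0, -0.8]
grip_width: 0.0234
time_s: 27.32
tool_pos: [0.3986, 0.2993, 0.1815]
tool_rot: [[-0.984, -0.177, -0.0], [-0.177, 0.984, -0.0], [0.0, -0.0, -1.0]]
ft_force: [0.1, -0.1, -0.5]
grip_width: 0.0234
t 27.32 p [398.6 299.3 181.5] psi -169.8 w 23.4 F [ 0.1 -0.1 -0.5] j [37.0, 5.0, -13.0, 72.0, -0.0, 27.0] tilt [-0. -0.]
 need tool shift mm [ -77.7 -508.1  112.3] turn z units 3.08
```

View pics/w10c.png

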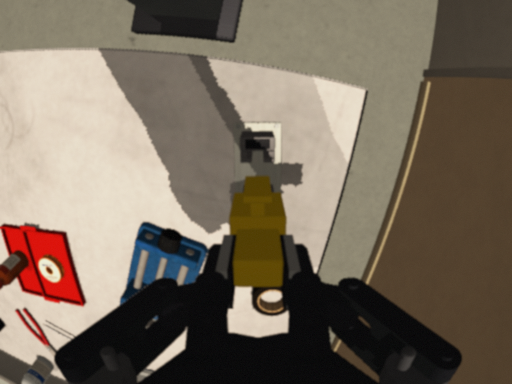

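Cassette is out and straight in the jaws, foot about 120 mm up. Carry it to the blue tray.

```bash
python3 -m jog '[[0,0,0,-4,-26,0,0],[0,0,0,-4.5,-30,0,0],[0,0,0,-4.5,-30,0,0],[0,0,0,-4.5,-30,0,0],[0,0,0,-4.5,-30,0,0],[0,0,0,-4.5,-30,0,0],[0,0,0,-4.5,-30,0,0],[0,0,0,-4.5,-30,0,0],[0,0,0,-4.5,-30,0,0],[0,0,0,-4.5,-30,0,0]]'
python3 -m jog '[[0,0,0,-4.5,-30,0,0],[0,0,0,-4.5,-30,0,0],[0,0,0,-4.5,-30,0,0],[0,0,0,-4.5,-30,0,0],[0,0,0,-4.5,-30,0,0],[0,0,0,-4.5,-30,0,0],[0,0,0,-4.5,-30,0,0],[0,0,1,0,0,0,0],[0,0,1,0,0,0,0],[0,0,1.08,0,0,0,0]]'
python3 - <<'E'
from h import *
to(.566,-.186,.0693,174.8)
s,_=snap('wrist','w11.png')
cv2.imwrite('pics/w11c.png',s['frame'])
E
```

```text
time_s: 28.2
tool_pos: [0.4948, 0.0144, 0.1811]
tool_rot: [[-0.984, -0.177, -0.001], [-0.177, 0.984, 0.0], [0.001, 0.0, -1.0]]
ft_force: [0.5, -0.2, -0.7]
grip_width: 0.0232
time_s: 29.03
tool_pos: [0.5628, -0.1859, 0.1805]
tool_rot: [[-0.995, 0.096, -0.002], [0.096, 0.995, 0.001], [0.002, 0.001, -1.0]]
ft_force: [0.0, -0.6, -0.8]
grip_width: 0.0232
t 29.03 p [ 562.8 -185.9  180.5] psi 174.5 w 23.2 F [ 0.  -0.6 -0.8] j [-18.0, 15.0, -1.0, 74.0, 0.0, -13.0] tilt [-0.002  0.001]
 need tool shift mm [-3.500e+00  1.000e-01  1.112e+02] turn z units -0.07
```

View pics/w11c.png

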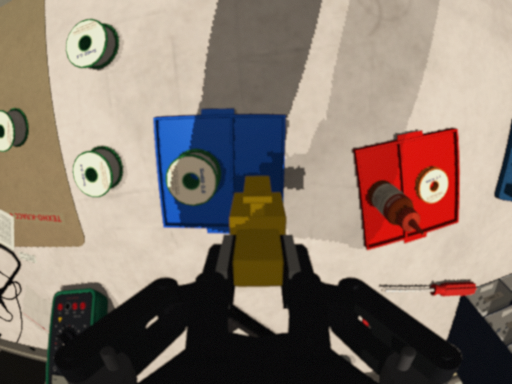

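```bash
python3 - <<'E'
from h import *
for n,u,v in(('div near',234,116),('div far',238,226),('R near',285,116),('L near',155,118),('L far',166,227)):print(n,px('w11.png',u,v,.012).round(4))
c=px('w11.png',194,180,.034);print('spool',c)
E
```

```text
div near [ 0.5031 -0.203   0.012 ]
div far [ 0.6226 -0.2129  0.012 ]
R near [ 0.5079 -0.1526  0.012 ]
L near [ 0.4943 -0.2848  0.012 ]
L far [ 0.6172 -0.2961  0.012 ]
spool [ 0.55865713 -0.24751696  0.034     ]
```

```bash
python3 -m jog '[[0,0,0,-1,1,10,0],[0,0,0,-1,1,15,0],[0,0,0,0,0,15,0],[0,0,0,0,0,15,0],[0,0,0,0,0,15,0],[0,0,0,0,0,12,0],[0,0,0,0,0,10,0],[0,0,0,0,0,8,0],[0,0,0,0,0,4,0],[0,0,0,0,0,2,0]]'
python3 -m jog '[[0,0,0,0,0,1.5,0],[0,0,0,0,0,1,0],[0,0,0,0,0,1,0],[0,0,0,0,0,0.5,0],[0,0,0,0,0,0,0],[0,0,0,0,0,0,0],[0,0,0,0,0,0,0],[0,0,0,0,0,0,0],[0,0,0,0,0,0,0],[0,0,0,0,0,0,0]]'
python3 -c "
from h import *
to(.566,-.184,.0653,174.8)"
```

```text
time_s: 29.92
tool_pos: [0.565, -0.1831, 0.075]
tool_rot: [[-0.996, 0.09, -0.001], [0.09, 0.996, 0.0], [0.001, 0.0, -1.0]]
ft_force: [0.3, 1.0, -0.0]
grip_width: 0.0235
time_s: 30.75
tool_pos: [0.5653, -0.1833, 0.0718]
tool_rot: [[-0.996, 0.091, 0.0], [0.091, 0.996, -0.0], [-0.0, -0.0, -1.0]]
ft_force: [-0.2, -0.8, -0.6]
grip_width: 0.0234
t 30.75 p [ 565.3 -183.3   71.8] psi 174.8 w 23.4 F [-0.2 -0.8 -0.6] j [-18.0, 18.0, -11.0, 61.0, -0.0, -13.0] tilt [ 0. -0.]
 need tool shift mm [-0.8 -0.6  6.5] turn z units -0.00
```

```bash
python3 -m jog '[[0,0,0,0,0,1.5,0],[0,0,0,0,0,1.5,0],[0,0,0,0,0,1,0],[0,0,0,0,0,1,0],[0,0,0,0,0,0.6,0],[0,0,0,0,0,0.5,0],[0,0,0,0,0,0.4,0],[0,0,0,0,0,0,0],[0,0,0,0,0,0,0],[0,0,0,0,0,0,0]]'
python3 -c "
from h import *
to(.566,-.184,.0653,174.8)"
```

```text
time_s: 31.58
tool_pos: [0.5653, -0.1833, 0.0654]
tool_rot: [[-0.996, 0.091, 0.0], [0.091, 0.996, -0.0], [-0.0, -0.0, -1.0]]
ft_force: [-1.0, 0.3, -0.1]
grip_width: 0.0233
t 31.58 p [ 565.3 -183.3   65.4] psi 174.8 w 23.3 F [-1.   0.3 -0.1] j [-18.0, 18.0, -12.0, 60.0, -0.0, -13.0] tilt [ 0. -0.]
 need tool shift mm [-0.8 -0.6  0.1] turn z units -0.00
```

Down to the floor within tenths. Release, retreat straight up, then back off and check.

```bash
python3 -m jog '[[0,0,0,0,0,0.3,0],[0,0,0,0,0,0,0.15],[0,0,0,0,0,0,0.4],[0,0,0,0,0,0,0.6],[0,0,0,0,0,0,0.7],[0,0,0,0,0,0,0.7],[0,0,0,0,0,-4,0.7],[0,0,0,0,0,-10,0.7],[0,0,0,0,0,-15,0.7],[0,0,0,0,0,-15,0.7]]'
python3 -m jog '[[0,0,0,0,0,-15,0.7],[0,0,0,0,0,-15,0.7],[0,0,0,0,0,-15,0.7],[0,0,0,0,0,-15,0.7],[0,0,0,0,0,-15,0.7],[0,0,0,0,0,-15,0.7],[0,0,0,0,0,-15,0.7],[0,0,0,10,0,0,0.7],[0,0,0,15,0,0,0.7],[0,0,0,15,0,0,0.7]]'
python3 - <<'E'
from h import *
to(.5,-.184,.2)
s,_=snap('wrist','w12.png')
t,_=snap('top','top2.png')
cv2.imwrite('pics/fin.png',np.vstack([cv2.resize(t['frame'][120:250,120:360],(600,325),interpolation=cv2.INTER_CUBIC),cv2.resize(s['frame'][:235],(600,275))]))
E
```

```text
time_s: 32.42
tool_pos: [0.5651, -0.1833, 0.11]
tool_rot: [[-0.996, 0.091, -0.0], [0.091, 0.996, 0.0], [0.0, 0.0, -1.0]]
ft_force: [0.1, -0.2, -0.3]
grip_width: 0.0598
time_s: 33.25
tool_pos: [0.5246, -0.1796, 0.2139]
tool_rot: [[-0.996, 0.09, 0.0], [0.09, 0.996, -0.0], [-0.0, -0.0, -1.0]]
ft_force: [0.5, -0.1, 0.1]
grip_width: 0.0599
t 33.25 p [ 524.6 -179.6  213.9] psi 174.8 w 59.9 F [ 0.5 -0.1  0.1] j [-19.0, 10.0, -2.0, 77.0, -0.0, -14.0] tilt [ 0. -0.]
 need tool shift mm [24.1 -6.6 13.9]
```

View pics/fin.png

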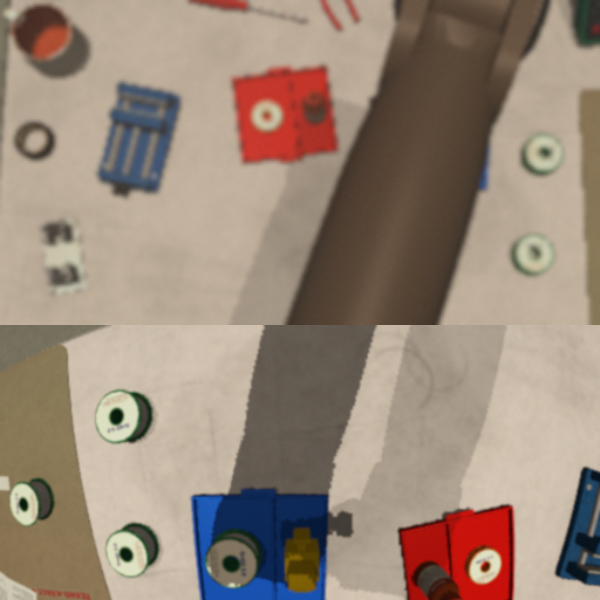

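Everything shows in its compartment: spool and cassette in blue, reel and bottle in red. The rack's middle is empty and the tape roll is where it was. Handing in.

```bash
python3 -c "
from h import *
print(ticket.hand_in())"
```

```text
the job is handed in; nothing more can be done
None
```

Both kits are made up and the job is handed in, at about 33 s on the robot's clock of the 112 s allowed. No verdict comes back, so what follows is from my own checks.

- **Blue tray:** the nearest green spool (0.44 m from the base) lies flat in the wide compartment, measured at about x 0, y −22 to −26 mm in the tray frame. The yellow cassette came straight up out of the rack. It stands in the narrow compartment with its long side along it, released with its foot within about 0.5 mm of the floor.
- **Red tray:** the orange reel lies flat in the wide compartment, and the bottle stands upright in the narrow one. Both were placed within a few mm of the compartment centres.
- **Last pictures:** all four parts are in their compartments, the tape roll does not appear to have moved, and the gripper is clear. In the top picture the arm hid the blue tray, so the final check of that kit rests on the wrist camera alone.
- **Forces:** the highest wrist force I read was about 7 N, at the ends of moves, while closing on parts.
- **Disagreements:**
    - Top and wrist cameras differed by 3 to 4 mm on the trays, and I aimed between the two.
    - They differed by about 10 mm on the cassette. I used the wrist value there, and a closer picture confirmed it.
    - The gripper read 1 to 3 mm under the true part widths throughout.

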